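Lock a microtube rack in its cam clamp

TASK

The small rack of microtubes stands loose in one of the two clamping holders on the bench. Clamp it there: slide that holder's jaw up against the rack until the rack is held between the jaws, and swing its cam lever fully over so that the jaw is locked. Do not disturb the other, empty holder.

Things in the scene. Friction and masses are not known exactly. Their poses are not given: they have to be found in the camera images.
- holder: The holder with the rack in it: grey metal, fixed; base plate 230 (x) x 116 (y) x 12 mm, origin at the centre of its underside, z up. Its x axis runs from the lever end (nearer the robot) to the fixed jaw, a wall 41 mm high, inner face at x = 100 mm. Lever pivot (vertical) at x = -21.5 mm, y = 0. Between them the bare sliding jaw, 22 mm thick in x, 90 mm wide, top 40 mm above the table.
- holder_jaw_knob (a point): Grip point on the axis of the black upright round knob in the middle of the sliding jaw: 20 mm diameter, 40 to 75 mm above the table; the point is at 64 mm. It slides along the holder's x axis with about 2 N of friction; in the holder's frame y is 0 and x is 1.3 mm with the jaw fully back, 23.3 mm with the rack held between the jaws.
- holder_lever_post (a point): Grip point on the axis of the black round post at the end of the steel cam lever: 16 mm diameter, 31 to 74 mm above the table; the point is at 58 mm. It moves on a circle of 75 mm radius about the pivot; about 1 N moves it, and it stays where it is left. Opposite the arm a cam nose reaches 34 mm from the pivot; with the lever over it stands behind the jaw and presses it on to the rack.
- holder_jaw (a joint): Travel of that sliding jaw towards the rack, m: 0 fully back; 0.022 with the rack held between the jaws.
- holder_lever (a joint): Angle of that lever, rad: 0 free, the arm pointing to the holder's -y side; it grows clockwise seen from above; 1.57 locked, the arm pointing straight along the holder's -x axis, towards the robot; stop at 1.62.
- rack_mid (a point): Centre (half-way up) of the orange rack of microtubes, 66 x 108 x 30 mm, with four tubes fixed in it that rise 12 mm above it; it stands loose on the holder's base plate with its long side along the holder's y axis, with some play to both jaws.
- spare_jaw_knob (a point): Knob of the sliding jaw of the other, empty holder (same build); to be left where it is.
- spare_lever_post (a point): Handle post of the lever of the other, empty holder (same build); to be left where it is.
There are look-alikes about, which are no part of the job. There is more than one size of the part that bears rack_mid; the job needs the larger.

How it is judged (in metres and radians):
At the end, for the whole second after the job is handed in: The sliding jaw of the holder with the rack is up against the rack (travel over 19.5 mm of about 22) and its lever is locked (within 10 degrees of straight over, or past it); the rack still stands upright between the jaws, within 30 mm of the middle sideways (value of joint holder_jaw above 0.0195 m and value of joint holder_lever above 1.4 rad and x of rack_mid in the frame of holder between 0.06 and 0.075 m and y of rack_mid in the frame of holder between -0.03 and 0.03 m and angle between rack_mid's own z axis and vertical below 0.17 rad); the robot touches nothing.
It fails at once if the jaw or the lever of the empty holder is moved by more than 10 mm (distance of any of spare_jaw_knob, spare_lever_post from where it was at the start of the episode above 0.01 m).
It also fails if it takes over 45 s, if anything falls off the work surface, if the arm or the gripper's body presses on something with over 40 N, if the wrist force passes 120 N, or if a joint passes its speed limit or range.

ROBOT

A 6-joint arm with a two-finger parallel gripper is mounted at the origin on a cart in front of the work surface, level with it; the furniture and walls round the work are solid. World frame = base frame: x ahead of the robot, y to its left, z up, the work surface at z = 0. Lengths are in m, angles in degrees, forces in N, time in s.
With the tool pointing down it reaches from about 0.4 to 0.825 m from the base axis. Payload 7 kg.
Tool frame: the origin (TCP) lies on the centre line of the jaws, within the pads' length; the fingertips stand 8 mm ahead of it and the grasp point (between the pads) lies 11 mm behind it (r.tcp_to_tips is the distance from the TCP to the fingertips, in m); z points along the fingers, y is the direction in which the jaws open and shut (so a half turn about z gives the same grasp; the last joint's range is limited). The gripper opens to 88 mm and grips with 3 to 60 N. Pads are 19 mm wide; open, the fingers measure 130 mm over their backs; the gripper's body (78 mm by 193 mm) begins 47 mm behind the grasp point.
Start: joints at [-57.519, 20.546, 0.682, 0, -70.136, -16.507], TCP at [0.186, -0.649, 0.235] pointing down, gripper open.
Joint ranges: [-176.03, 176.03], [-82.01, 121.73], [-58.28, 71.71], [-173.87, 95.51], [-174.79, -0.11], [-173.66, 173.66]. Speed limits (degrees/s): [136.94, 136.94, 172.46, 180, 180, 180].

INTERFACE

Orientations are given as [roll, pitch, yaw] about the fixed x, y, z axes, in that order (R = Rz(yaw) Ry(pitch) Rx(roll)).
In Python, from plant import r gives the robot as it stands.
- The arm moves only by the tool drive_tool, never from a script. Its argument "plan" is text: rows parted by semicolons, each of 4 numbers parted by spaces: the shift along the tool's x, y, z in cm, then the turn about the tool's z in rad. A call has 1 to 8 rows; each row is the pose to reach, as a shift and turn from the pose commanded when the call began, along the tool's axes at that moment; what a row does not reach only later rows make up. A row lasts 1/8 s, in which the tool goes at most 62.5 mm and 10.7 degrees, less where a joint would pass 70% of its speed; a pose out of reach is approached as far as the arm can. A call with a gripper value outside its range is refused whole. "fingers" is the closure, from -1 (fully open) to 1 (shut), set as the call begins (left out, the last holds). The fingers move at their own pace and stop on an object; "squeeze" is the grip in N (left out, the last holds). Time passes only in rows, so rows that repeat a pose let the fingers close. It gives the time, the measured TCP pose, the force and the opening at its end, in the units of the state.
- r.get_state(): the state, without advancing time (a new reading comes with each control period).
- r.capture(name): name is "side" or "top" or "wrist"; returns a dict with "frame" (420x560x3 uint8, red, green, blue), "fovy" (degrees; the focal length in pixels is half the picture's height over the tangent of half this angle, whatever the lens; pixels are square), "cx", "cy" (the principal point, pixels), "rvec" (rotation vector, rad) and "tvec" (3), from world to camera coordinates, as OpenCV has them. Camera axes: x right, y down, z forward; pixel columns grow to the right and rows downward; lengths in m; the calibration is good to about 2 mm. A picture is of the moment at which its call begins. There is no depth.
- r.close_job(): hands the job in, once; it reports no verdict.
The state is a dict: "time_s": time; "joints": joint angles; "qd": joint speeds; "joint_torque": joint torques, N m; "tcp_pos": TCP position; "eef_rot": TCP orientation; "contact_force": force on the tool from outside, world axes, zero at the start; "moment": the same for the moment, N m; "gripper_width": finger opening in m.
Only numpy, scipy, OpenCV 4.12 (cv2) and the standard library are available. Lean on these libraries where they do the work, as an engineer would, in place of code of your own. Each camera call takes 0.05 s, during which the arm holds its last target. There are 200 camera calls.

## Working session

There is one attempt and no reset: what is moved stays moved. The work goes in short steps, Python scripts to look and compute and a tool call to move; the robot and the scene stay as the last step left them, time stands still between calls to the robot, and variables do not carry over. Pictures are saved under pics/ and viewed, about 8 in all and at most 12, crops included, and the job is handed in when it is done.

Besides the shell and the picture viewer there is one more tool, called after ">>>" as name(argument=value, ...), one argument or row to a line, values as JSON. drive_tool: Moves the arm, as the interface text tells. Its arguments: {"type":"object","properties":{"plan":{"type":"string"},"fingers":{"type":"number"},"squeeze":{"type":"number"}},"required":["plan"]}

```bash
mkdir -p pics; cat > h.py <<'E'
import numpy as np, cv2
from plant import r
def cap(n,f=None):
    c=r.capture(n)
    if f: cv2.imwrite('pics/'+f,cv2.cvtColor(c['frame'],cv2.COLOR_RGB2BGR))
    np.save('pics/%s.npy'%(f or n),{k:v for k,v in c.items()},allow_pickle=True)
    return c
def KRt(c):
    f=210/np.tan(np.radians(c['fovy'])/2)
    K=np.array([[f,0,c['cx']],[0,f,c['cy']],[0,0,1]])
    return K,cv2.Rodrigues(np.array(c['rvec'],float))[0],np.array(c['tvec'],float).ravel()
def ray(c,u,v,z):
    K,R,t=KRt(c); d=R.T@np.linalg.inv(K)@[u,v,1]; o=-R.T@t
    return o+d*(z-o[2])/d[2]
def proj(c,p):
    K,R,t=KRt(c); q=K@(R@np.asarray(p,float)+t); return q[:2]/q[2]
def load(f): return np.load('pics/%s.npy'%f,allow_pickle=True).item()
E
python3 - <<'E'
from h import *
a=cap('top','top1.png');b=cap('side','side1.png')
print({k:v for k,v in a.items() if k!='frame'});print(r.get_state())
E
```

```text
{'fovy': 50.252355140521615, 'cx': 279.1203464386904, 'cy': 213.00361115395654, 'rvec': array([ 2.1683883 , -2.11022608,  0.19033566]), 'tvec': array([-0.04409113,  0.57030516,  0.98770416])}
{'time_s': 0.1, 'joints': array([-5.75197342e+01,  2.05865120e+01,  6.39648557e-01, -1.69705139e-02,
       -7.01344367e+01, -1.65074644e+01]), 'qd': array([-0.02026787, -0.10629354,  0.14482619,  0.02713243, -0.08655012,
       -0.08040602]), 'joint_torque': array([-8.29957389e-04, -5.84165168e+01,  2.93750310e+01,  7.01557383e+00,
        1.01311514e-02, -6.58659746e-05]), 'tcp_pos': array([ 0.18561535, -0.64855075,  0.23373276]), 'eef_rot': array([ 1.79917517e+02, -7.80593061e-03, -1.64032971e+02]), 'contact_force': array([-0.15314714,  1.01758246, -0.0299022 ]), 'moment': array([-0.0019875 ,  0.0230172 , -0.03418579]), 'gripper_width': 0.08766699526216248}
```

View pics/top1.png

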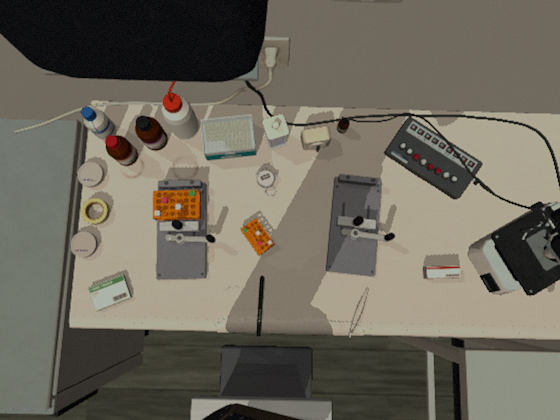

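View pics/side1.png

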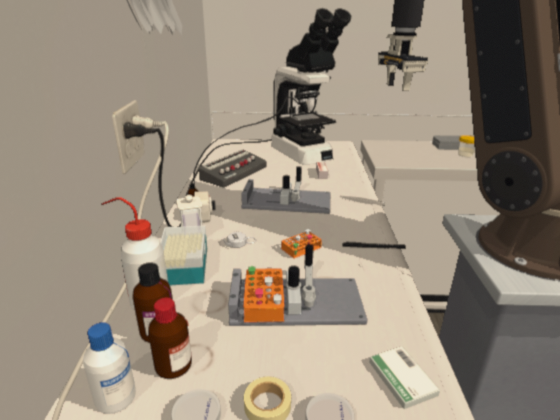

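The top view shows two orange racks. The larger, at (177,204), stands in the left holder. The smaller, at (257,236), lies loose on the bench. The empty holder is at (355,225). The left holder is the target: its knob is at about (177,225) and its lever post at about (210,239). I'll confirm this in one enlarged crop.

```bash
python3 - <<'E'
from h import *
a=load('top1.png')
im=cv2.cvtColor(a['frame'],cv2.COLOR_RGB2BGR)[170:290,140:290]
cv2.imwrite('pics/crop1.png',cv2.resize(im,None,fx=5,fy=5,interpolation=cv2.INTER_CUBIC))
E
```

```text
(no output)
```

View pics/crop1.png

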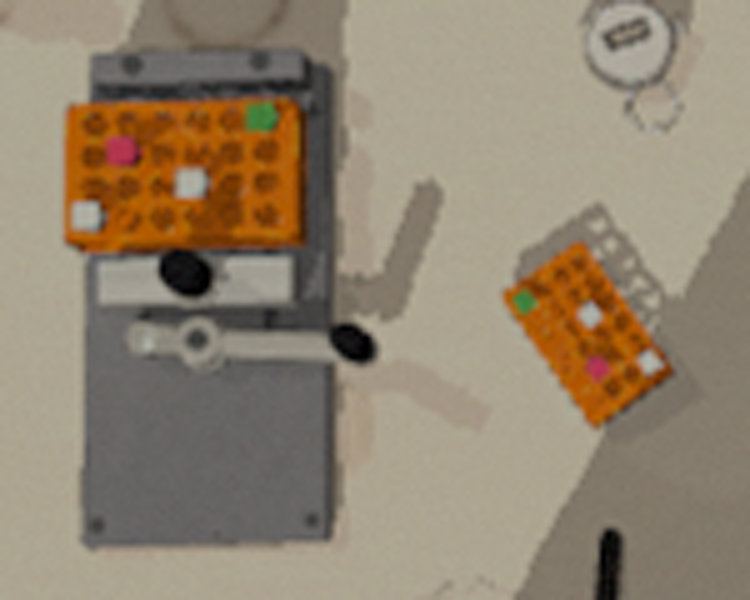

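The crop confirms it: the larger rack is in the left holder. In crop pixels, the knob top is at about (182,270), the lever post top at about (347,336) and the pivot at (198,340). The base corners are at (84,543), (329,538) and (328,66). Next I'll fit the holder pose.

```bash
cat > fit.py <<'E'
from h import *
from scipy.optimize import least_squares
a=load('top1.png')
px=lambda c:(np.array(c)+.5)/5-.5+[140,170]
obs=[((-.115,.058,.012),(84,543)),((-.115,-.058,.012),(329,538)),((.115,-.058,.012),(328,66)),((-.0215,0,.034),(198,340))]
def w(P,p):
    c,s=np.cos(P[2]),np.sin(P[2]); return np.array([P[0]+c*p[0]-s*p[1],P[1]+s*p[0]+c*p[1],p[2]])
res=lambda P:np.concatenate([proj(a,w(P,p))-px(c) for p,c in obs])
if __name__=='__main__':
    s=least_squares(res,[.5,.3,0]);P=s.x;print(P,np.degrees(P[2]),s.fun.round(2))
    np.save('P.npy',P)
    inv=lambda q:(np.array([[np.cos(P[2]),np.sin(P[2])],[-np.sin(P[2]),np.cos(P[2])]])@(q[:2]-P[:2])).round(4)
    print('knob',inv(ray(a,*px((182,270)),.075)),ray(a,*px((182,270)),.075),'post',inv(ray(a,*px((347,336)),.074)),ray(a,*px((347,336)),.074))
    rk=np.mean([ray(a,*px(c),.042) for c in [(67,104),(300,98),(303,244),(68,243)]],0);print('rack',inv(rk))
    for n,p in [('knob',(.0013,0,.064)),('knobend',(.0233,0,.064)),('post0',(-.0215,-.075,.058)),('post90',(-.0965,0,.058))]:print(n,w(P,p).round(4), np.hypot(*w(P,p)[:2]))
E
python3 fit.py
```

```text
[0.53129898 0.20243061 0.05437882] 3.115676641637799 [-0.64  0.87  0.31  0.46  0.4  -1.22 -0.05 -0.21]
knob [ 0.0048 -0.0012] [0.53619001 0.20148217 0.075     ] post [-0.0267 -0.0746] [0.50870621 0.12649509 0.074     ]
rack [0.0559 0.0051]
knob [0.5326 0.2025 0.064 ] 0.5697950419012983
knobend [0.5546 0.2037 0.064 ] 0.5907912492392888
post0 [0.5139 0.1264 0.058 ] 0.5292170459758608
post90 [0.4349 0.1972 0.058 ] 0.4775525015259027
```

Fit is good to about 4 mm and agrees with the drawing. First I'll travel to a point above the knob in a straight line at z≈0.23, which stays more than 0.41 m from the base axis.

>>> drive_tool(
  plan="-3.5 4.5 -1 0; -7 9 -1 0; -10.5 13.5 -1 0; -14 18 -1 0; -17.5 22.5 -1 0; -21 27 -1 0; -24.5 31.5 -1 0; -28 36 -1 0",
  fingers=-1,
  squeeze=20,
)

```text
time_s: 1.1
tcp_pos: [0.356, -0.2241, 0.2446]
eef_rot: [-180.0, 0.0, -164.0]
contact_force: [0.9, 0.6, -0.0]
gripper_width: 0.0876
```

>>> drive_tool(
  plan="-3.5 4.5 0 0.03; -7 9 0 0.06; -10.5 13.5 0 0.09; -14 18 0 0.12; -17.5 22.5 0 0.15; -21 27 0 0.18; -24.5 31.5 0 0.2; -28.5 36.2 0 0.225",
)

```text
time_s: 2.1
tcp_pos: [0.5304, 0.2024, 0.2445]
eef_rot: [-180.0, -0.0, -176.9]
contact_force: [1.3, -0.7, 0.6]
gripper_width: 0.0874
```

```bash
cat > go.py <<'E'
from h import *
import sys
from scipy.spatial.transform import Rotation as Ro
from fit import w
P=np.load('P.npy')
def to(p,yaw=None):  # grasp/TCP target world; prints tool shift cm and turn
    s=r.get_state();R=Ro.from_euler('xyz',s['eef_rot'],degrees=True).as_matrix()
    d=R.T@(np.array(p)-s['tcp_pos'])*100
    t=None if yaw is None else np.radians((s['eef_rot'][2]-yaw+90)%180-90)
    print('pos',s['tcp_pos'].round(4),s['eef_rot'].round(1),'t',s['time_s'],'F',s['contact_force'].round(1),'g',round(s['gripper_width'],4),'shift',d.round(2),'turn',t)
E
python3 - <<'E'
from go import *
cap('wrist','w1.png')
to(w(P,(.0013,0,.053)),np.degrees(P[2]))
E
```

```text
pos [0.5336 0.2079 0.2434] [ 1.800e+02  1.000e-01 -1.769e+02] t 2.15 F [7.2 5.8 3.2] g 0.0875 shift [ 0.15 -0.54 19.04] turn -0.000447291150569524
```

View pics/w1.png

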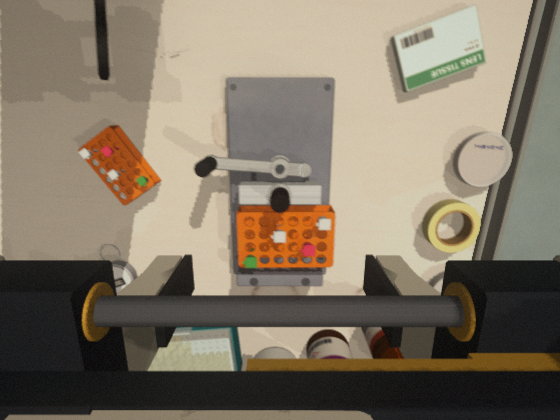

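The wrist view shows the knob at about (280,200), the post at (206,166) and the pivot at (281,168). The base corners are at (228,79), (333,79). I'll check these against the fitted model.

```bash
python3 - <<'E'
from go import *
c=load('w1.png')
for n,p in dict(c1=(-.115,.058,.012),c2=(-.115,-.058,.012),piv=(-.0215,0,.034),knobtop=(.0013,0,.075),knobbot=(.0013,0,.04),posttop=(-.0215,-.075,.074),postbot=(-.0215,-.075,.031)).items(): print(n,proj(c,w(P,p)).round(1))
im=cv2.cvtColor(c['frame'],cv2.COLOR_RGB2BGR)[60:300,180:350]
cv2.imwrite('pics/crop2.png',cv2.resize(im,None,fx=2.5,fy=2.5,interpolation=cv2.INTER_CUBIC))
to(w(P,(.0013,0,.053)),np.degrees(P[2]))
E
```

```text
c1 [333.2  78.8]
c2 [223.1  79. ]
piv [278.3 170.6]
knobtop [278.3 200.8]
knobbot [278.3 192.7]
posttop [200.  177.5]
postbot [208.8 170.2]
pos [0.5336 0.2079 0.2434] [ 1.800e+02  1.000e-01 -1.769e+02] t 2.15 F [7.2 5.8 3.2] g 0.0875 shift [ 0.15 -0.54 19.04] turn -0.000447291150569524
```

View pics/crop2.png

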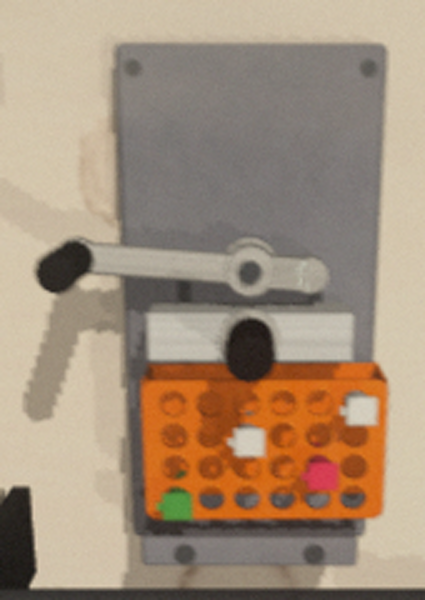

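The knob is at about (280,202) and the post top at about (203,167), so the lever is already turned slightly.

```bash
python3 - <<'E'
from go import *
c=load('w1.png')
inv=lambda q:(np.array([[np.cos(P[2]),np.sin(P[2])],[-np.sin(P[2]),np.cos(P[2])]])@(q[:2]-P[:2])).round(4)
for n,u,v,z in [('knob',280,202,.075),('post',203,167.5,.074),('postbot',209,163,.031),('piv',279.8,168.5,.034)]:
    q=ray(c,u,v,z);print(n,q.round(4),inv(q))
E
```

```text
knob [0.5337 0.2043 0.075 ] [0.0025 0.0017]
post [0.5041 0.1294 0.074 ] [-0.0311 -0.0715]
postbot [0.5061 0.1266 0.031 ] [-0.0293 -0.0743]
piv [0.5075 0.2028 0.034 ] [-0.0238  0.0016]
```

>>> drive_tool(
  plan="0 0 2 0; 0 0 5 0; 0 0 8 0; 0 0 10 0; 0 0 11 0; 0 0 11 0",
  fingers=-0.2,
)

```text
time_s: 2.9
tcp_pos: [0.53, 0.2004, 0.1341]
eef_rot: [-180.0, -0.1, -176.9]
contact_force: [-0.1, -0.3, -0.9]
gripper_width: 0.0528
```

>>> drive_tool(
  plan="-0.2 0.1 2 0; -0.45 0.25 4 0; -0.45 0.25 6 0; -0.45 0.25 7.5 0; -0.45 0.25 8.1 0; -0.45 0.25 8.1 0",
)

```text
time_s: 3.65
tcp_pos: [0.5347, 0.2035, 0.0537]
eef_rot: [-180.0, 0.0, -176.9]
contact_force: [-0.5, -0.3, 0.1]
gripper_width: 0.0523
```

>>> drive_tool(
  plan="0 0 0 0; 0 0 0 0; 0 0 0 0; 0 0 0 0",
  fingers=1,
  squeeze=15,
)

```text
time_s: 4.15
tcp_pos: [0.5346, 0.2031, 0.0538]
eef_rot: [-180.0, -0.0, -176.9]
contact_force: [1.1, -2.9, 3.0]
gripper_width: 0.0197
```

The knob is gripped (opening 19.7 mm). Next I'll slide it forward, watching the force.

>>> drive_tool(
  plan="-0.3 0 0 0; -0.6 0 0 0; -0.9 0 0 0; -1.2 0 0 0; -1.5 0 0 0; -1.7 0 0 0; -1.8 0 0 0; -1.8 0 0 0",
)

```text
time_s: 5.15
tcp_pos: [0.5518, 0.2039, 0.0537]
eef_rot: [-180.0, -0.1, -176.9]
contact_force: [-7.1, -2.3, 9.5]
gripper_width: 0.0195
```

>>> drive_tool(
  plan="-0.1 0 0 0; -0.2 0 0 0; -0.3 0 0 0; -0.4 0 0 0; -0.5 0 0 0; -0.5 0 0 0",
)

```text
time_s: 5.9
tcp_pos: [0.5538, 0.2039, 0.0532]
eef_rot: [-179.9, -0.4, -177.0]
contact_force: [-18.1, 2.4, 14.2]
gripper_width: 0.0198
```

The jaw stopped at 18 N after 19 mm, at x=0.5538 (0.5546 predicted). I'll back off the preload, open, lift and look.

>>> drive_tool(
  plan="0.2 0 0 0; 0.3 0 0 0; 0.3 0 0 0",
)

```text
time_s: 6.28
tcp_pos: [0.5535, 0.204, 0.0532]
eef_rot: [-180.0, -0.1, -176.9]
contact_force: [-5.8, -2.3, 5.2]
gripper_width: 0.0198
```

>>> drive_tool(
  plan="0 0 0 0; 0 0 0 0; 0 0 -2 0; 0 0 -5 0; 0 0 -8 0; 0 0 -11 0; 0 0 -12 0; 0 0 -12 0",
  fingers=-0.2,
)

```text
time_s: 7.28
tcp_pos: [0.5549, 0.2048, 0.1738]
eef_rot: [179.9, 0.1, -176.9]
contact_force: [0.3, -0.2, -1.4]
gripper_width: 0.0527
```

```bash
python3 - <<'E'
from go import *
c=cap('wrist','w2.png');to(w(P,(-.03,-.0745,.047)))
im=cv2.cvtColor(c['frame'],cv2.COLOR_RGB2BGR)[60:300,130:400]
cv2.imwrite('pics/crop3.png',cv2.resize(im,None,fx=2.5,fy=2.5,interpolation=cv2.INTER_CUBIC))
E
```

```text
pos [0.5544 0.2045 0.1729] [ 180.    -0.  -176.9] t 7.325 F [ 0.3  0.2 -0.4] g 0.0528 shift [ 5.3  -7.54 12.59] turn None
```

View pics/crop3.png

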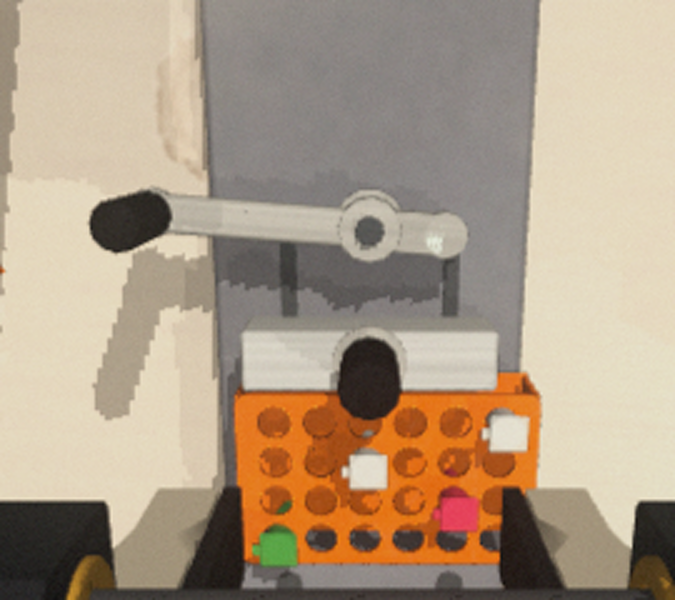

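The jaw is against the rack, which is upright against the fixed jaw. The post top is at about full-image (176,150) and the pivot at (278,153). The current tool yaw works without turning: the last and stiffest part of the swing runs along holder y, which is the jaw direction.

```bash
python3 - <<'E'
from go import *
c=load('w2.png')
inv=lambda q:(np.array([[np.cos(P[2]),np.sin(P[2])],[-np.sin(P[2]),np.cos(P[2])]])@(q[:2]-P[:2])).round(4)
for n,u,v,z in [('knob',277.3,216,.075),('post',176.2,150,.074),('piv',277.8,152.5,.034)]:
    q=ray(c,u,v,z);print(n,q.round(4),inv(q))
q=ray(c,176.2,150,.074);to([q[0],q[1],.047])
E
```

```text
knob [0.5511 0.2039 0.075 ] [0.0199 0.0004]
post [0.5051 0.1276 0.074 ] [-0.0302 -0.0733]
piv [0.5074 0.2019 0.034 ] [-0.0239  0.0008]
pos [0.5544 0.2045 0.1729] [ 180.    -0.  -176.9] t 7.325 F [ 0.3  0.2 -0.4] g 0.0528 shift [ 5.32 -7.41 12.59] turn None
```

>>> drive_tool(
  plan="1.5 -2 0 0; 3.5 -5 0 0; 5 -7 0 0; 5.3 -7.4 2 0; 5.3 -7.4 5 0; 5.3 -7.4 8 0; 5.3 -7.4 11 0; 5.3 -7.4 12.5 0",
)

```text
time_s: 8.32
tcp_pos: [0.5042, 0.1268, 0.046]
eef_rot: [-179.9, -0.2, -176.9]
contact_force: [0.5, -0.3, -0.7]
gripper_width: 0.0526
```

>>> drive_tool(
  plan="0 0 0 0; 0 0 0 0; 0 0 0 0; 0 0 0 0; 0 0 0 0",
  fingers=1,
  squeeze=15,
)

```text
time_s: 8.95
tcp_pos: [0.5053, 0.1267, 0.0492]
eef_rot: [-179.9, -0.0, -176.9]
contact_force: [-0.7, -5.6, 5.9]
gripper_width: 0.0157
```

>>> drive_tool(
  plan="0.4 0.05 0 0; 0.8 0.1 0 0; 1.4 0.25 0 0; 1.9 0.4 0 0; 2.9 0.9 0 0; 3.9 1.5 0 0; 4.7 2.25 0 0; 4.7 2.25 0 0",
)

```text
time_s: 9.95
tcp_pos: [0.4541, 0.1445, 0.0487]
eef_rot: [-179.7, -0.3, -177.0]
contact_force: [-7.4, -11.0, 13.8]
gripper_width: 0.0154
```

>>> drive_tool(
  plan="0.5 0.4 0 0; 0.9 0.9 0 0; 1.3 1.4 0 0; 1.6 1.9 0 0; 1.8 2.4 0 0; 1.95 2.9 0 0; 1.95 2.9 0 0",
)

```text
time_s: 10.82
tcp_pos: [0.4335, 0.1731, 0.0481]
eef_rot: [-179.8, -0.3, -177.0]
contact_force: [-8.4, -4.7, 5.0]
gripper_width: 0.0158
```

>>> drive_tool(
  plan="0.15 0.4 0 0; 0.25 0.8 0 0; 0.35 1.3 0 0; 0.4 1.8 0 0; 0.4 2.2 0 0; 0.4 2.6 0 0; 0.4 2.9 0 0; 0.4 2.9 0 0",
)

```text
time_s: 11.82
tcp_pos: [0.4278, 0.2013, 0.0477]
eef_rot: [-179.7, -0.3, -177.0]
contact_force: [-8.6, -5.8, 3.2]
gripper_width: 0.0153
```

>>> drive_tool(
  plan="0.2 0.1 0 0; 0.2 0.2 0 0; 0.2 0.2 0 0",
)

```text
time_s: 12.2
tcp_pos: [0.4274, 0.2019, 0.0478]
eef_rot: [-179.6, -0.2, -177.0]
contact_force: [8.1, -17.3, -4.2]
gripper_width: 0.0155
```

>>> drive_tool(
  plan="0 -0.1 0 0; 0 -0.1 0 0; 0 -0.1 0 0; 0 -0.1 -2 0; 0 -0.1 -5 0; 0 -0.1 -9 0; 0 -0.1 -13 0; 0 -0.1 -13 0",
  fingers=-0.2,
)

```text
time_s: 13.2
tcp_pos: [0.4303, 0.207, 0.182]
eef_rot: [179.7, 0.3, -176.9]
contact_force: [0.2, 0.8, -0.9]
gripper_width: 0.0527
```

```bash
python3 - <<'E'
from go import *
c=cap('wrist','w3.png');to(w(P,(-.03,-.0745,.047)))
t=cap('top','top2.png')
f=lambda c:cv2.cvtColor(c['frame'],cv2.COLOR_RGB2BGR)
im=cv2.resize(f(t)[150:300,130:400],None,fx=800/270,fy=800/270,interpolation=cv2.INTER_CUBIC)
cv2.imwrite('pics/t2.png',im)
E
```

```text
pos [0.4294 0.2063 0.1801] [ 179.8    0.2 -176.9] t 13.25 F [ 0.6  1.2 -0.8] g 0.0526 shift [-7.12 -8.43 13.3 ] turn None
```

View pics/w3.png

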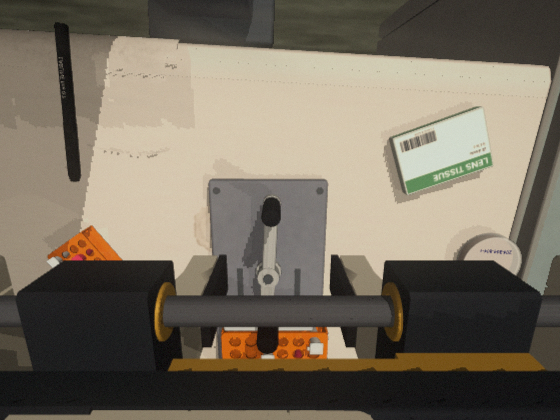

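View pics/t2.png

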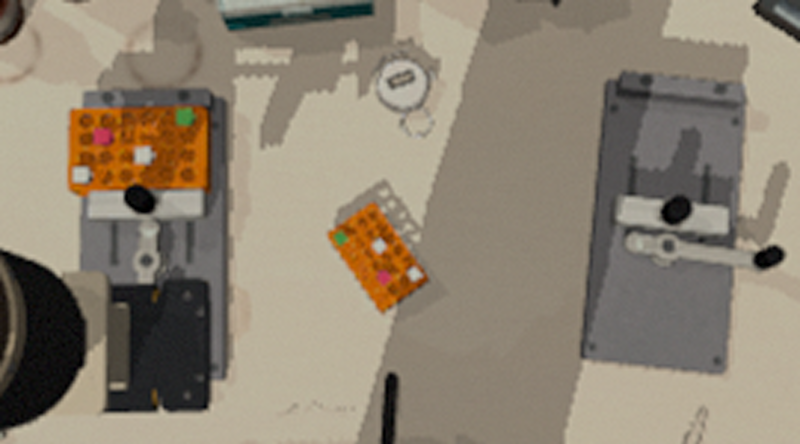

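The wrist view shows the lever pointing straight along the holder's -x axis (post at (271,210), pivot at (267,278)). The top view shows the cam nose behind the jaw, and the rack upright with its faces against both jaws. The empty holder looks unmoved and the arm is clear of everything.

```bash
python3 - <<'E'
from h import *
print(r.close_job())
E
```

```text
the job is handed in; nothing more can be done
None
```

I clamped the larger orange rack in the left-hand holder and handed the job in at about 13 s on the robot's clock. No verdict was reported.

- **Jaw:** I gripped the knob and slid it forward about 19 mm, until it stopped at 18 N. It ended at world x = 0.5538 m, against 0.5546 m predicted for a held rack. My own estimates put the knob's start at 2.5–4.8 mm, not the fully-back 1.3 mm, so 19 mm is less than the full 22 mm of travel.
- **Lever:** I swung the post round its arc. An extra push met about 17 N with almost no movement, which I took as the stop. I estimate the lever angle at about 1.6 rad.
- **Last pictures:** The lever points straight along the holder's -x axis with the cam nose behind the jaw. The rack is upright between the jaws, and the gripper is raised clear. The empty holder's knob and lever look unmoved by eye.

**Checks that disagreed:**
- The wrist camera put the pivot and knob 2–3 mm nearer the robot than the holder model. The lever's arc suggested the pivot was up to 5 mm nearer.
- The lever started about 0.1 rad from its free position.
- I did not measure the final jaw travel or rack position numerically. I judged both from the pictures and forces.

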